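Back the dough roller's gap wheel off by one notch

ROBOT

A 6-joint arm with a two-finger parallel gripper is mounted at the origin on the work surface. World frame = base frame: x ahead of the robot, y to its left, z up, the work surface at z = 0. Lengths are in m, angles in rad, forces in N, time in s.
With the tool pointing down it reaches from about 0.35 to 0.85 m from the base axis. Payload 8.1 kg.
Tool frame: the origin (TCP) lies on the mounting face of the last link; the fingertips stand 186 mm ahead of it and the grasp point (between the pads) lies 167 mm ahead of it; z points along the fingers, y is the line along which they close (so a half turn about z gives the same grasp; the last joint's range is limited). The gripper opens to 93 mm and grips with 3 to 60 N. Pads are 15 mm wide; open, the fingers measure 128 mm over their backs; the gripper's body (75 mm by 188 mm) begins 65 mm behind the grasp point.
Start: joints at [1.06, 0.13, 1.488, -0, 1.523, -0.085], TCP at [0.248, 0.546, 0.405] pointing down, gripper open.
Joint ranges: [-2.96, 2.96], [-0.89, 2.26], [0.02, 2.5], [-1.34, 4.48], [0, 2.73], [-2.66, 2.66]. Speed limits (rad/s): [2.39, 2.39, 2.79, 3.14, 3.14, 3.14].

INTERFACE

Orientations are given as a rotation vector (axis times angle).
In Python, from plant import read_state, read_camera, camera_params, close_job gives the robot as it stands. The module is installed in compiled form; this text tells all that it offers.
- The arm moves only by the tool servo_tool, never from a script. Its argument "increments" is a list of rows, each an object with "slide": the shift along the tool's x, y, z in mm, a list of three; "dr": the turn, a rotation vector about the tool's x, y, z in rad, a list of three; "jaw": the closure, from 0 (fully open) to 1 (shut). In form: [{"slide": [x, y, z], "dr": [ax, ay, az], "jaw": jaw}, ...]. A call has 1 to 20 rows; each row is the pose to reach, as a shift and turn from the pose commanded when the call began, along the tool's axes at that moment; what a row does not reach only later rows make up. A row lasts 1/10 s, in which the tool goes at most 50 mm and 8.59 degrees, less where a joint would pass 70% of its speed; a pose out of reach is approached as far as the arm can. A call with a gripper value outside its range is refused whole. The fingers move at their own pace and stop on an object; "force" is the grip in N (left out, the last holds). Time passes only in rows, so rows that repeat a pose let the fingers close. It gives the time, the measured TCP pose, the force, the opening and the grip force at its end, in the units of the state.
- read_state(): the state, without advancing time (a new reading comes with each control period).
- read_camera(name): name is "side" or "top"; returns (picture, depth): 480x640x3 uint8, red, green, blue; 480x640 float32, m along the optical axis (not along the pixel's ray), 0 where there is no reading.
- camera_params(name): a dict with "fx", "fy", "cx", "cy" (pixels), "rvec" (rotation vector, rad) and "tvec" (3), from world to camera coordinates, as OpenCV has them. Camera axes: x right, y down, z forward; pixel columns grow to the right and rows downward; lengths in m; the calibration is good to about 2 mm. A picture is of the moment at which its call begins. camera_params takes no time and is no camera call.
- close_job(): hands the job in; it is judged then, once.
The state is a dict: "t": time; "q": joint angles; "dq": joint speeds; "joint_torque": joint torques, N m; "tool_pos": TCP position; "orientation": TCP orientation; "force": force on the tool from outside, world axes, zero at the start; "wrist_torque": the same for the moment, N m; "opening": finger opening in m; "gripper_force": force on a finger pad.
Only numpy, scipy, OpenCV 4.12 (cv2) and the standard library are available. Lean on these libraries where they do the work, as an engineer would, in place of code of your own. Each camera call takes 0.05 s, during which the arm holds its last target. There are 200 camera calls.

TASK

The gap wheel on top of the bench dough roller has been set one notch too tight. With a fingertip, lift the ratchet pawl out of the wheel and tip it over until it stays up by itself, then push the wheel backward (anticlockwise seen from above) by exactly one notch, and tip the pawl down again so that it drops fully into that next notch. Everything is done by pushing with the fingertips; leave the things standing around where they are.

Things in the scene. Friction and masses are not known exactly. Their poses are not given: they have to be found in the camera images.
- machine: Bench dough roller, fixed: white housing, x -105 to +95, y -200 to +200 mm in its frame, flat deck 120 mm above the counter; two rollers and a steel chute (to x = +280 mm) on its +x side, all lower than the deck. Origin: on the counter under the wheel's axis; x points away from the robot at yaw 0, z up. The pawl stands at its -y end. Heights 'over deck' below count from this deck.
- wheel (a joint): Ratchet wheel's angle about its upright axis, rad. Positive = anticlockwise from above = backward; -0.03 to 0 at the start. One notch is 30 degrees (0.5236), so it belongs at about 0.52 afterwards. Stiff (0.06 N m, 1.5 N at a post), stays where left. Pawl in: blocked backward 0.015 rad past the notch; pushed forward, the ramps lift the pawl and it clicks on.
- hub (a point): On the wheel's axis, at the upper face of its dark disc (160 mm across), 14 mm over deck. A hub 36 mm across rises here to 44 mm over deck.
- post (a point): Top centre, 54 mm over deck, of the post opposite the pawl (machine x 0, y +42 mm at wheel angle 0); moves with the wheel. Three alike black upright posts, 14 mm thick, stand on the disc 42 mm from the axis, 120 degrees apart, to push the wheel by.
- tooth (a point): Top of the tooth wall that blocks the pawl at the start; moves with the wheel. 12 steel saw teeth ring the disc, 58 to 78 mm from the axis: each is an upright wall 5 mm thick, top 23 mm over deck, its anticlockwise face stopped by the pawl's nose; clockwise of it a ramp falls over 20 mm, then comes a notch floor 10.6 mm wide up to the next wall.
- pawl (a joint): Pawl's angle, rad: 0 = down, 1.35 = tipped back on its stop. Steel bell crank, 110 g, moved by under 1 N. Lifted past about 0.65 it falls over onto the stop by its weight and stays, arm nearly upright (leaning 13 degrees to the wheel), tail nearly level, outward. Pushed back below about 0.5 it falls down. Nose on a notch floor reads under 0.02, on a ramp or tooth top up to 0.2.
- pawl_pin (a point): The pawl's pivot, a level pin parallel to machine x, at machine x 0, y -115 mm, 30 mm over deck, between two dark bracket plates (27 mm over all in x, 20 mm in y, top 38 mm over deck). Pawl down: its arm (10 mm wide, 8 mm thick, 54 mm long) lies level from here to the wheel (+y), its flat tail (12 mm wide, 5 mm thick) stands upright over the pin.
- pawl_bar (a point): Centre of the crossbar on the pawl's tail, 12 mm thick, 30 mm long along machine x, 50 mm from the pin: 80 mm over deck with the pawl down. Pushing it away from the wheel (machine -y) lifts the nose. Moves with the pawl.
- pawl_nose (a point): Middle of the end face of the pawl's nose, which hangs 15.5 mm below the arm's mid-line at 47 mm from the pin; nose 8 mm wide, 12 mm long radially; 68 mm from the wheel's axis when down. To lower a tipped-back pawl, push the upright arm toward the wheel (+y). Moves with the pawl.
- cutter: Bystander: steel ring cutter, 54 mm across and 32 mm high, loose on the machine's deck at its +y end. Origin: centre of its underside.
- shaker: Bystander: glass shaker jar, 56 mm across and 100 mm high, loose on the counter. Origin: centre of its underside.
- bowl: Bystander: white bowl, 110 mm across and 50 mm high, loose on the counter. Origin: centre of its underside.

How it is judged:
By the outcome, as a careful person would: the job done as asked, in the order asked, and still so for the second after the job is handed in, with the robot touching nothing.
It also fails if it takes over 53 s, if anything falls off the work surface, if the arm or the gripper's body presses on something with over 40 N, if the wrist force passes 120 N, or if a joint passes its speed limit or range.

## Working session

There is one attempt and no reset: what is moved stays moved. The work goes in short steps, Python scripts to look and compute and a tool call to move; the robot and the scene stay as the last step left them, time stands still between calls to the robot, and variables do not carry over. Pictures are saved under pics/ and viewed, at most 10 in all, crops included, and the job is handed in when it is done.

Besides the shell and the picture viewer there is one more tool, called after ">>>" by a JSON object that holds its "method" and its "body". servo_tool: Moves the arm, as the interface text tells. Its arguments: {"type":"object","properties":{"increments":{"type":"array"},"force":{"type":"number"}},"required":["increments"]}

```bash
mkdir -p pics; cat > h.py <<'E'
import numpy as np, cv2
from plant import *
def cam(n):
    p=camera_params(n); K=np.array([[p['fx'],0,p['cx']],[0,p['fy'],p['cy']],[0,0,1.]])
    return K,cv2.Rodrigues(np.array(p['rvec'],float))[0],np.array(p['tvec'],float)
def ray(n,u,v,z):
    K,R,t=cam(n); d=R.T@np.linalg.inv(K)@[u,v,1]; c=-R.T@t
    return c+d*(z-c[2])/d[2]
def proj(n,P):
    K,R,t=cam(n); q=K@(R@np.asarray(P,float)+t); return q[:2]/q[2]
def cloud(n,D):
    K,R,t=cam(n); v,u=np.mgrid[:480,:640]
    P=np.stack([(u-K[0,2])/K[0,0]*D,(v-K[1,2])/K[1,1]*D,D],-1)
    return (P-t)@R
def shot(n,name):
    I,D=read_camera(n); np.savez('pics/'+name+'.npz',I=I,D=D); cv2.imwrite('pics/'+name+'.png',I[:,:,::-1]); return I,D
E
python3 - <<'E'
from h import *
for n in('top','side'):
    shot(n,n+'0'); K,R,t=cam(n); print(n,K[0,0],-R.T@t,R[2])
s=read_state(); print(s)
E
```

```text
top 433.6671464128229 [0.50684733 0.03337022 1.02341704] [ 0.09346157  0.02556231 -0.99529468]
side 550.7749230190489 [ 0.22300862 -0.61251412  1.05979155] [ 0.30524447  0.56814738 -0.76422141]
{'t': 0.1, 'q': array([ 1.05959209e+00,  1.31087575e-01,  1.48918206e+00,  3.22608122e-05,
        1.52298950e+00, -8.53926379e-02]), 'dq': array([-5.23234665e-05, -1.80013934e-03, -1.86274733e-03, -9.52253712e-04,
        2.26929110e-04,  9.73618901e-04]), 'joint_torque': array([ 9.15874625e-04, -5.61349797e+01, -4.93092299e+01,  7.69861042e-02,
        2.93094793e-02, -3.25451094e-05]), 'tool_pos': array([0.24770461, 0.54625509, 0.40378452]), 'orientation': array([-6.63713809e-01, -3.07014847e+00,  2.48681189e-03]), 'force': array([-0.07098675,  0.32470908,  0.45684521]), 'wrist_torque': array([-0.03398531, -0.02246559,  0.02224478]), 'gripper_force': 0.0, 'opening': 0.09322670470064057}
```

View pics/top0.png

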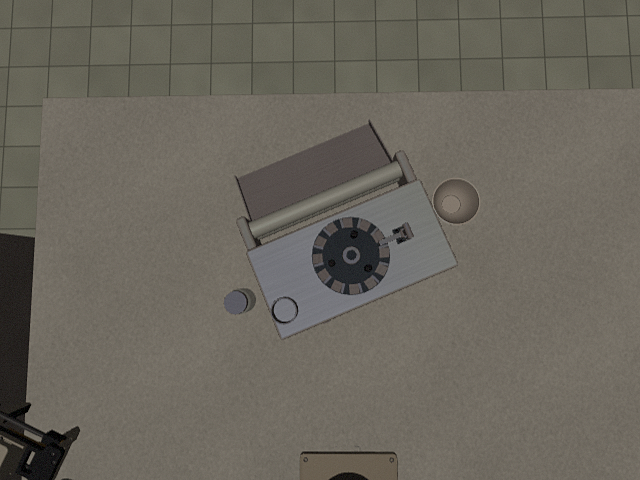

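View pics/side0.png

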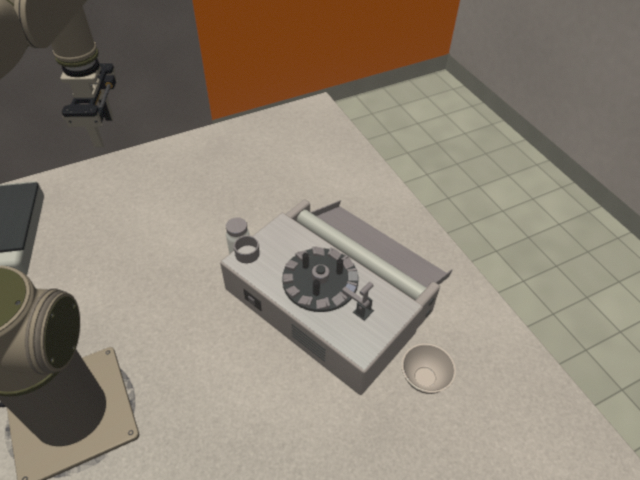

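The top view shows the hub at about (351,255), the posts at (354,235), (332,263) and (368,268), the pawl and bracket at about (403,232), the bar near (407,228), the cutter at (285,310), the shaker at (237,301) and the bowl at (456,201). The side view agrees, with the hub at (320,271) and the bar at (367,288). Next I measure these points.

```bash
python3 - <<'E'
from h import *
d=np.load('pics/top0.npz'); I,D=d['I'],d['D']; P=cloud('top',D); Z=P[...,2]
print('deck z',[round(float(Z[v,u]),4) for v,u in((230,300),(290,330),(240,440))])
# deck rectangle
m=((abs(Z-0.120)<.006)&(P[...,0]>.2)).astype(np.uint8); m=cv2.morphologyEx(m,cv2.MORPH_OPEN,np.ones((5,5)))
c=max(cv2.findContours(m,0,2)[0],key=cv2.contourArea)
pts=np.array([ray('top',*p[0],.12)[:2] for p in c],np.float32)
r=cv2.minAreaRect(pts*1000); print('deck rect',r)
# disc
m=((Z>.13)&(Z<.15)&(abs(P[...,0]-.5)<.3)).astype(np.uint8)
c=max(cv2.findContours(cv2.morphologyEx(m,cv2.MORPH_CLOSE,np.ones((9,9))),0,2)[0],key=cv2.contourArea); print('disc',cv2.minEnclosingCircle(c),cv2.contourArea(c))
for lo,hi in((.158,.169),(.169,.18),(.185,.22)):
    m=((Z>lo)&(Z<hi)&(abs(P[...,0]-.5)<.25)&(abs(P[...,1])<.25)).astype(np.uint8)
    n,l,s,ce=cv2.connectedComponentsWithStats(m)
    for i in range(1,n):
        if s[i,4]>5: print(lo,s[i],ce[i],P[l==i].mean(0).round(4))
def crop(n,name,u,v,w,h,k):
    I=np.load('pics/'+n+'0.npz')['I'][v:v+h,u:u+w,::-1]; return cv2.resize(I,(w*k,h*k),interpolation=cv2.INTER_CUBIC)
a=crop('top','',300,195,130,110,6); cv2.imwrite('pics/ctop.png',np.clip(a*1.6,0,255).astype(np.uint8)[:600,:800])
a=crop('side','',270,235,120,90,6); cv2.imwrite('pics/cside.png',np.clip(a*1.6,0,255).astype(np.uint8))
E
```

```text
deck z [0.1219, 0.1239, 0.1186]
deck rect ((541.7738647460938, -5.98992919921875), (198.81141662597656, 397.6436767578125), 22.49903678894043)
disc ((350.4101257324219, 255.33895874023438), 39.131935119628906) 4668.5
0.158 [397 227   4   3   6] [398.5        227.83333333] [ 0.5989 -0.0999  0.1595]
0.158 [401 229   4   8  11] [402.63636364 232.54545455] [ 0.5893 -0.1077  0.1605]
0.158 [402 237   6   4   9] [404.44444444 238.44444444] [ 0.5776 -0.1113  0.1592]
0.158 [344 247  13  16  96] [350.5625     254.60416667] [ 0.5458 -0.0036  0.1639]
0.169 [403 229   3   6   8] [404.  231.5] [ 0.59   -0.1082  0.1741]
0.169 [351 230   7   7  37] [354. 233.] [ 0.5877 -0.0104  0.1744]
0.169 [328 259   7   7  40] [331.2   262.075] [0.531  0.0348 0.1746]
0.169 [365 264   7   7  39] [368.07692308 267.28205128] [ 0.5205 -0.0369  0.1745]
0.185 [402 222  12  17 102] [407.54901961 229.83333333] [ 0.5901 -0.1098  0.2049]
```

View pics/ctop.png

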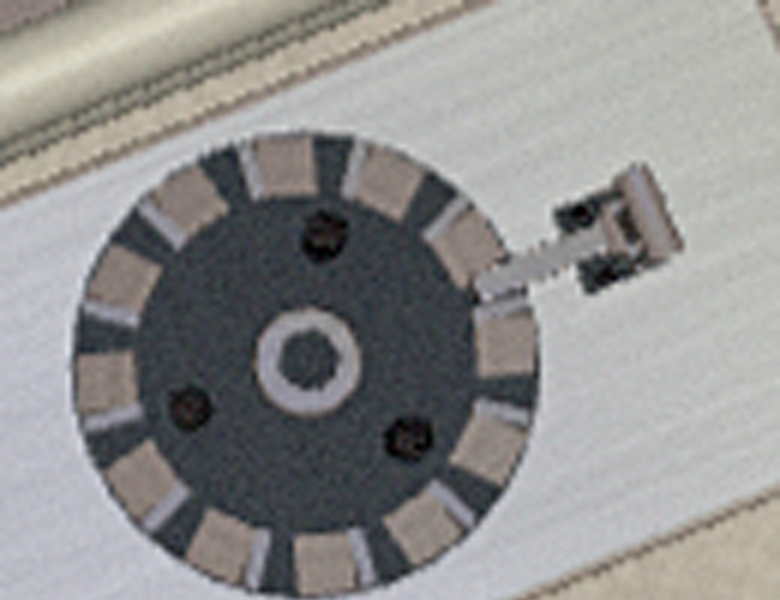

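View pics/cside.png

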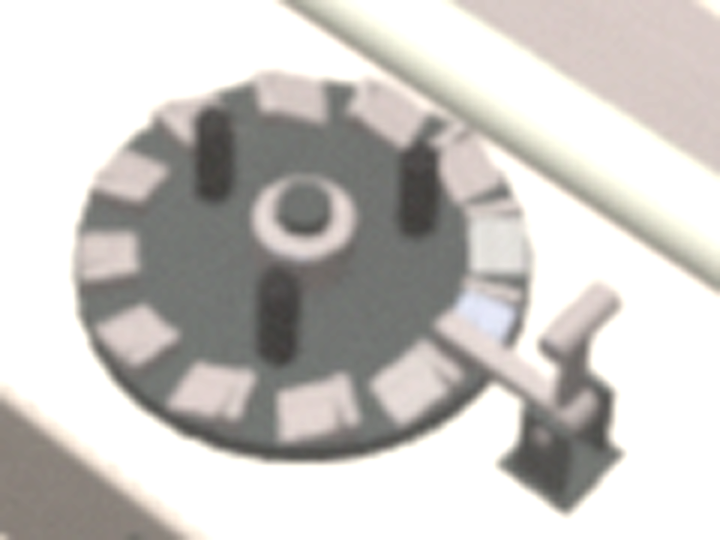

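```bash
cat >> h.py <<'E'
from scipy.spatial.transform import Rotation as Ro
H=np.array([.5463,-.0042]); YAW=np.radians(22.5)
M=np.array([[np.cos(YAW),-np.sin(YAW)],[np.sin(YAW),np.cos(YAW)]])
RT=np.column_stack([np.r_[M[:,1],0],np.r_[M[:,0],0],[0,0,-1]])  # tool x=machine y, tool y=machine x
def tip():
    s=read_state(); R=Ro.from_rotvec(s['orientation']).as_matrix(); p=np.array(s['tool_pos'])+R@[0,0,.186]
    return s,R,np.r_[(M.T@(p[:2]-H))*1000,(p[2]-.12)*1000]
def go(x,y,z):
    s,R,m=tip(); w=np.r_[H+M@[x/1000,y/1000],.12+z/1000+.186]
    print('t',s['t'],'tip',m.round(1),'slide',(R.T@(w-s['tool_pos'])*1000).round(1),'dr',Ro.from_matrix(R.T@RT).as_rotvec().round(4),'q',s['q'].round(2))
def posts(name,I,D):
    P=cloud('top',D); Z=P[...,2]; m=((Z>.169)&(Z<.179)&(np.hypot(P[...,0]-H[0],P[...,1]-H[1])<.06)).astype(np.uint8)
    n,l,st,c=cv2.connectedComponentsWithStats(m)
    for i in range(1,n):
        if st[i,4]<20: continue
        a,b=M.T@(ray('top',*c[i],.174)[:2]-H)*1000; print(name,st[i,4],'r',np.hypot(a,b).round(1),'ang',(np.degrees(np.arctan2(b,a))%360).round(2))
E
python3 - <<'E'
from h import *
go(0,-92,98); d=np.load('pics/top0.npz'); posts('top0',d['I'],d['D'])
E
```

```text
t 0.1 tip [-65.5 622.6  97.8] slide [-5.665e+02 -4.408e+02  4.000e-01] dr [-1.600e-03  5.000e-04  7.523e-01] q [ 1.06  0.13  1.49  0.    1.52 -0.09]
top0 37 r 41.9 ang 329.0
top0 40 r 41.9 ang 88.93
top0 39 r 41.7 ang 209.3
```

>>> {"method": "servo_tool", "body": {"increments": [{"slide": [-566,-441,0],"dr": [0,0,0.752],"jaw": 1},{"slide": [-566,-441,0],"dr": [0,0,0.752],"jaw": 1},{"slide": [-566,-441,0],"dr": [0,0,0.752],"jaw": 1},{"slide": [-566,-441,0],"dr": [0,0,0.752],"jaw": 1},{"slide": [-566,-441,0],"dr": [0,0,0.752],"jaw": 1},{"slide": [-566,-441,0],"dr": [0,0,0.752],"jaw": 1},{"slide": [-566,-441,0],"dr": [0,0,0.752],"jaw": 1},{"slide": [-566,-441,0],"dr": [0,0,0.752],"jaw": 1},{"slide": [-566,-441,0],"dr": [0,0,0.752],"jaw": 1},{"slide": [-566,-441,0],"dr": [0,0,0.752],"jaw": 1},{"slide": [-566,-441,0],"dr": [0,0,0.752],"jaw": 1},{"slide": [-566,-441,0],"dr": [0,0,0.752],"jaw": 1},{"slide": [-566,-441,0],"dr": [0,0,0.752],"jaw": 1},{"slide": [-566,-441,0],"dr": [0,0,0.752],"jaw": 1},{"slide": [-566,-441,0],"dr": [0,0,0.752],"jaw": 1},{"slide": [-566,-441,0],"dr": [0,0,0.752],"jaw": 1},{"slide": [-566,-441,0],"dr": [0,0,0.752],"jaw": 1},{"slide": [-566,-441,0],"dr": [0,0,0.752],"jaw": 1},{"slide": [-566,-441,0],"dr": [0,0,0.752],"jaw": 1},{"slide": [-566,-441,0],"dr": [0,0,0.752],"jaw": 1}]}}

```text
t: 2.1
tool_pos: [0.5809, -0.0878, 0.4051]
orientation: [1.743, 2.613, 0.0]
force: [0.4, -0.7, -0.4]
opening: 0.0004
gripper_force: 0.0
```

```bash
python3 -c "
from h import *
go(0,-92,64); s=read_state(); print(s['opening'],s['force'])"
```

```text
t 2.1 tip [  0.  -90.5  99.1] slide [-1.5  0.  35.1] dr [0.0004 0.0002 0.0019] q [-0.24  0.1   1.52  0.    1.52 -0.63]
0.00039627448112319885 [ 0.42849803 -0.68995854 -0.41568718]
```

>>> {"method": "servo_tool", "body": {"increments": [{"slide": [0,0,12],"dr": [0,0,0],"jaw": 1},{"slide": [0,0,24],"dr": [0,0,0],"jaw": 1},{"slide": [0,0,34],"dr": [0,0,0],"jaw": 1},{"slide": [0,0,35],"dr": [0,0,0],"jaw": 1},{"slide": [-4,0,35],"dr": [0,0,0],"jaw": 1},{"slide": [-8,0,35],"dr": [0,0,0],"jaw": 1},{"slide": [-12,0,35],"dr": [0,0,0],"jaw": 1},{"slide": [-16,0,35],"dr": [0,0,0],"jaw": 1},{"slide": [-20,0,35],"dr": [0,0,0],"jaw": 1},{"slide": [-24,0,35],"dr": [0,0,0],"jaw": 1},{"slide": [-28,0,35],"dr": [0,0,0],"jaw": 1},{"slide": [-32,0,35],"dr": [0,0,0],"jaw": 1},{"slide": [-36,0,35],"dr": [0,0,0],"jaw": 1},{"slide": [-40,0,35],"dr": [0,0,0],"jaw": 1},{"slide": [-44,0,35],"dr": [0,0,0],"jaw": 1},{"slide": [-47,0,35],"dr": [0,0,0],"jaw": 1},{"slide": [-47,0,35],"dr": [0,0,0],"jaw": 1},{"slide": [-47,0,35],"dr": [0,0,0],"jaw": 1},{"slide": [-47,0,35],"dr": [0,0,0],"jaw": 1},{"slide": [-47,0,35],"dr": [0,0,0],"jaw": 1}]}}

```text
t: 4.1
tool_pos: [0.5991, -0.1323, 0.3698]
orientation: [1.745, 2.612, 0.0]
force: [-0.1, -0.4, 1.1]
opening: 0.0003
gripper_force: 0.0
```

```bash
python3 -c "
from h import *
go(50,42,105); I,D=shot('side','s1'); s=read_state(); print(s['force'])
cv2.imwrite('pics/s1c.png',cv2.resize(np.clip(I[220:340,270:430,::-1]*1.3,0,255).astype(np.uint8),None,fx=4,fy=4))"
```

```text
t 4.1 tip [  -0.2 -138.6   63.8] slide [180.5  50.3 -41.2] dr [0.0001 0.0001 0.0004] q [-0.3   0.18  1.49 -0.    1.46 -0.69]
[ 0.01089376 -0.45181747 -1.05269986]
```

View pics/s1c.png

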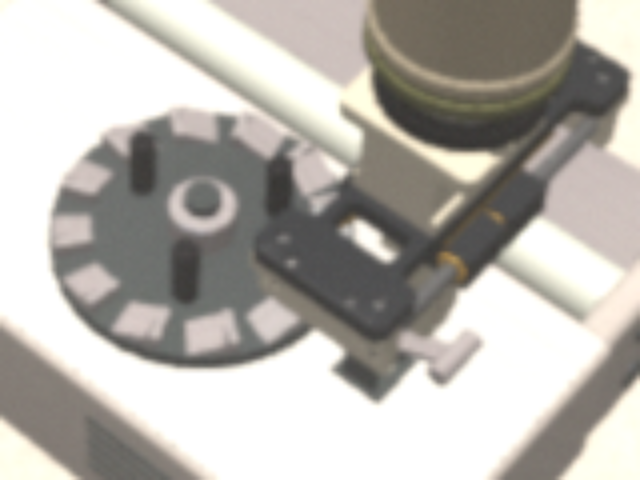

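The crop shows the tail lying level and outward, with the bar at about (460,355) in the crop, so the pawl rests on its stop. Now I lift and go over to the post.

>>> {"method": "servo_tool", "body": {"increments": [{"slide": [0,0,-20],"dr": [0,0,0],"jaw": 1},{"slide": [0,0,-41],"dr": [0,0,0],"jaw": 1},{"slide": [0,0,-41],"dr": [0,0,0],"jaw": 1},{"slide": [30,10,-41],"dr": [0,0,0],"jaw": 1},{"slide": [65,20,-41],"dr": [0,0,0],"jaw": 1},{"slide": [100,30,-41],"dr": [0,0,0],"jaw": 1},{"slide": [135,38,-41],"dr": [0,0,0],"jaw": 1},{"slide": [165,45,-41],"dr": [0,0,0],"jaw": 1},{"slide": [179,45,-41],"dr": [0,0,0],"jaw": 1},{"slide": [179,45,-41],"dr": [0,0,0],"jaw": 1},{"slide": [179,45,-41],"dr": [0,0,0],"jaw": 1},{"slide": [179,45,-20],"dr": [0,0,0],"jaw": 1},{"slide": [179,45,0],"dr": [0,0,0],"jaw": 1},{"slide": [179,45,15],"dr": [0,0,0],"jaw": 1},{"slide": [179,45,26],"dr": [0,0,0],"jaw": 1},{"slide": [179,45,31],"dr": [0,0,0],"jaw": 1},{"slide": [179,45,31],"dr": [0,0,0],"jaw": 1},{"slide": [179,45,31],"dr": [0,0,0],"jaw": 1}]}}

```text
t: 5.95
tool_pos: [0.5725, 0.0501, 0.3395]
orientation: [1.745, 2.612, 0.001]
force: [0.2, 0.1, -0.3]
opening: 0.001
gripper_force: 0.0
```

```bash
python3 -c "
from h import *
go(20,40,32); s=read_state(); print(s['force'])"
```

```text
t 5.95 tip [45.1 40.  33.5] slide [ -0.1 -24.9   1.5] dr [0.001  0.0004 0.0002] q [-0.    0.1   1.64 -0.    1.4  -0.39]
[ 0.19701101  0.09650304 -0.3439824 ]
```

>>> {"method": "servo_tool", "body": {"increments": [{"slide": [0,-8,1],"dr": [0,0,0],"jaw": 1},{"slide": [0,-15,1],"dr": [0,0,0],"jaw": 1},{"slide": [0,-18,1],"dr": [0,0,0],"jaw": 1},{"slide": [0,-21,1],"dr": [0,0,0],"jaw": 1},{"slide": [0,-24,1],"dr": [0,0,0],"jaw": 1},{"slide": [0,-27,1],"dr": [0,0,0],"jaw": 1},{"slide": [0,-30,1],"dr": [0,0,0],"jaw": 1},{"slide": [0,-33,1],"dr": [0,0,0],"jaw": 1},{"slide": [0,-35,1],"dr": [0,0,0],"jaw": 1},{"slide": [0,-37,1],"dr": [0,0,0],"jaw": 1},{"slide": [0,-37,1],"dr": [0,0,0],"jaw": 1},{"slide": [0,-37,1],"dr": [0,0,0],"jaw": 1},{"slide": [0,-37,1],"dr": [0,0,0],"jaw": 1}]}}

```text
t: 7.25
tool_pos: [0.5379, 0.036, 0.3375]
orientation: [-1.745, -2.612, 0.001]
force: [0.9, 0.7, 0.1]
opening: 0.0007
gripper_force: 0.0
```

```bash
python3 -c "
from h import *
go(8,40,32); s=read_state(); print(M.T@s['force'][:2])"
```

```text
t 7.25 tip [ 7.4 40.4 31.5] slide [-0.3  0.4 -0.5] dr [-0.0007 -0.0001  0.0002] q [-0.03  0.01  1.74 -0.    1.39 -0.42]
[1.07680651 0.31370323]
```

>>> {"method": "servo_tool", "body": {"increments": [{"slide": [0,8,0],"dr": [0,0,0],"jaw": 1},{"slide": [0,16,0],"dr": [0,0,0],"jaw": 1},{"slide": [0,16,-30],"dr": [0,0,0],"jaw": 1},{"slide": [0,16,-60],"dr": [0,0,0],"jaw": 1},{"slide": [40,16,-60],"dr": [0,0,0],"jaw": 1},{"slide": [80,16,-60],"dr": [0,0,0],"jaw": 1},{"slide": [120,16,-60],"dr": [0,0,0],"jaw": 1},{"slide": [160,16,-60],"dr": [0,0,0],"jaw": 1},{"slide": [160,16,-60],"dr": [0,0,0],"jaw": 1}]}}

```text
t: 8.15
tool_pos: [0.4902, 0.1939, 0.3978]
orientation: [-1.738, -2.615, -0.002]
force: [-0.3, -0.8, 0.1]
opening: 0.0004
gripper_force: 0.0
```

```bash
python3 -c "
from h import *
I,D=shot('top','t2'); posts('t2',I,D); go(25,40,32)"
```

```text
t2 39 r 42.2 ang 348.56
t2 38 r 42.1 ang 229.15
t2 39 r 41.7 ang 108.61
t 8.2 tip [ 24.1 202.7  91.8] slide [-162.7    0.2   59.8] dr [ 0.0001 -0.0003  0.0043] q [ 0.28 -0.06  1.7   0.    1.51 -0.12]
```

>>> {"method": "servo_tool", "body": {"increments": [{"slide": [-40,0,0],"dr": [0,0,0.004],"jaw": 1},{"slide": [-85,0,0],"dr": [0,0,0.004],"jaw": 1},{"slide": [-130,0,0],"dr": [0,0,0.004],"jaw": 1},{"slide": [-160,0,0],"dr": [0,0,0.004],"jaw": 1},{"slide": [-164,0,0],"dr": [0,0,0.004],"jaw": 1},{"slide": [-164,0,0],"dr": [0,0,0.004],"jaw": 1},{"slide": [-164,0,30],"dr": [0,0,0.004],"jaw": 1},{"slide": [-164,0,55],"dr": [0,0,0.004],"jaw": 1},{"slide": [-164,0,60],"dr": [0,0,0.004],"jaw": 1},{"slide": [-164,-6,60],"dr": [0,0,0.004],"jaw": 1},{"slide": [-164,-12,60],"dr": [0,0,0.004],"jaw": 1},{"slide": [-164,-15,60],"dr": [0,0,0.004],"jaw": 1},{"slide": [-164,-17,60],"dr": [0,0,0.004],"jaw": 1},{"slide": [-164,-19,60],"dr": [0,0,0.004],"jaw": 1},{"slide": [-164,-20,60],"dr": [0,0,0.004],"jaw": 1},{"slide": [-164,-20,60],"dr": [0,0,0.004],"jaw": 1},{"slide": [-164,-20,60],"dr": [0,0,0.004],"jaw": 1}]}}

```text
t: 9.9
tool_pos: [0.5359, 0.0308, 0.338]
orientation: [1.75, 2.609, 0.0]
force: [1.8, -0.6, 0.6]
opening: 0.0007
gripper_force: 0.9
```

```bash
python3 -c "
from h import *
go(0.1,38,32); s=read_state(); print(M.T@s['force'][:2])"
```

```text
t 9.9 tip [ 3.9 36.3 32. ] slide [ 1.7 -3.7 -0. ] dr [ 0.0005  0.0002 -0.0038] q [-0.04  0.    1.75  0.    1.39 -0.43]
[ 1.42672754 -1.19084842]
```

>>> {"method": "servo_tool", "body": {"increments": [{"slide": [1,-1,0],"dr": [0,0,-0.004],"jaw": 1},{"slide": [1,-2,0],"dr": [0,0,-0.004],"jaw": 1},{"slide": [1,-3,0],"dr": [0,0,-0.004],"jaw": 1},{"slide": [1,-3.3,0],"dr": [0,0,-0.004],"jaw": 1},{"slide": [1,-3.3,0],"dr": [0,0,-0.004],"jaw": 1},{"slide": [1,-3.3,0],"dr": [0,0,-0.004],"jaw": 1},{"slide": [1,-3.3,0],"dr": [0,0,-0.004],"jaw": 1}]}}

```text
t: 10.6
tool_pos: [0.5323, 0.0305, 0.3376]
orientation: [-1.745, -2.612, 0.0]
force: [1.9, 0.4, 0.1]
opening: 0.0004
gripper_force: 0.8
```

```bash
python3 -c "
from h import *
go(0.1,38,32); s=read_state(); print(M.T@s['force'][:2])"
```

```text
t 10.6 tip [ 0.3 37.4 31.6] slide [ 0.6 -0.2 -0.4] dr [-0.0003 -0.0002  0.0003] q [-0.04 -0.01  1.76  0.    1.39 -0.43]
[ 1.90366049 -0.40762478]
```

>>> {"method": "servo_tool", "body": {"increments": [{"slide": [0,8,0],"dr": [0,0,0],"jaw": 1},{"slide": [0,20,0],"dr": [0,0,0],"jaw": 1},{"slide": [0,20,-30],"dr": [0,0,0],"jaw": 1},{"slide": [0,20,-60],"dr": [0,0,0],"jaw": 1},{"slide": [40,20,-60],"dr": [0,0,0],"jaw": 1},{"slide": [80,20,-60],"dr": [0,0,0],"jaw": 1},{"slide": [120,20,-60],"dr": [0,0,0],"jaw": 1},{"slide": [160,20,-60],"dr": [0,0,0],"jaw": 1},{"slide": [160,20,-60],"dr": [0,0,0],"jaw": 1},{"slide": [160,20,-60],"dr": [0,0,0],"jaw": 1}]}}

```text
t: 11.6
tool_pos: [0.4893, 0.1868, 0.3975]
orientation: [-1.742, -2.614, 0.001]
force: [-1.2, -0.9, 0.1]
opening: 0.0007
gripper_force: 0.0
```

```bash
python3 -c "
from h import *
for i in range(3):
  I,D=shot('top','t3%d'%i); posts('t3',I,D)
go(20,40,32)
cv2.imwrite('pics/t3c.png',cv2.resize(np.clip(I[195:305,300:430,::-1]*1.6,0,255).astype(np.uint8),None,fx=5,fy=5,interpolation=2))"
```

```text
t3 40 r 42.0 ang 359.41
t3 42 r 41.8 ang 239.47
t3 38 r 41.9 ang 119.85
t3 38 r 42.2 ang 359.38
t3 42 r 41.8 ang 239.47
t3 39 r 41.7 ang 119.71
t3 38 r 42.0 ang 359.2
t3 42 r 41.8 ang 239.47
t3 40 r 41.9 ang 119.72
t 11.75 tip [ 20.3 196.4  91.5] slide [-156.4   -0.3   59.6] dr [-0.0006  0.0003 -0.0008] q [ 0.26 -0.07  1.71 -0.    1.51 -0.13]
```

View pics/t3c.png

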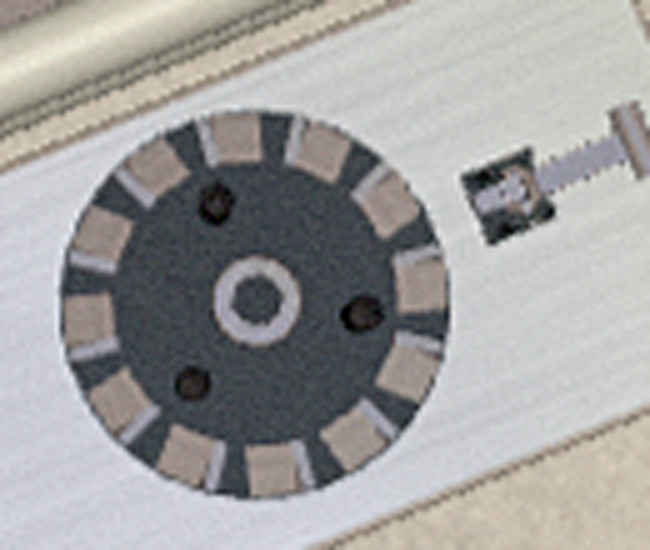

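The crop shows the pawl still tipped back, with its bar at (630,140). The wheel reads 0.515 rad, a turn of 30.4° from the start, which is inside the notch window. Now I move behind the pawl arm.

>>> {"method": "servo_tool", "body": {"increments": [{"slide": [-10,-5,-18],"dr": [0,0,0],"jaw": 1},{"slide": [-50,-10,-18],"dr": [0,0,0],"jaw": 1},{"slide": [-95,-20,-18],"dr": [0,0,0],"jaw": 1},{"slide": [-140,-20,-18],"dr": [0,0,0],"jaw": 1},{"slide": [-185,-20,-18],"dr": [0,0,0],"jaw": 1},{"slide": [-230,-20,-18],"dr": [0,0,0],"jaw": 1},{"slide": [-275,-20,-18],"dr": [0,0,0],"jaw": 1},{"slide": [-315,-20,-18],"dr": [0,0,0],"jaw": 1},{"slide": [-328,-20,-18],"dr": [0,0,0],"jaw": 1},{"slide": [-328,-20,-18],"dr": [0,0,0],"jaw": 1},{"slide": [-328,-20,-18],"dr": [0,0,0],"jaw": 1},{"slide": [-328,-20,-18],"dr": [0,0,0],"jaw": 1}]}}

```text
t: 12.95
tool_pos: [0.5964, -0.1236, 0.4158]
orientation: [-1.743, -2.613, -0.0]
force: [-0.5, 0.1, -0.7]
opening: 0.0005
gripper_force: 0.0
```

```bash
python3 -c "
from h import *
go(0,-131,68); s=read_state(); print(M.T@s['force'][:2])"
```

```text
t 12.95 tip [   0.6 -129.4  109.8] slide [-1.5 -0.6 41.8] dr [ 0.     -0.0005  0.0013] q [-0.29  0.15  1.45  0.    1.55 -0.68]
[-0.42087091  0.2583951 ]
```

>>> {"method": "servo_tool", "body": {"increments": [{"slide": [0,0,20],"dr": [0,0,0],"jaw": 1},{"slide": [0,0,36],"dr": [0,0,0],"jaw": 1},{"slide": [0,0,42],"dr": [0,0,0],"jaw": 1},{"slide": [4,0,42],"dr": [0,0,0],"jaw": 1},{"slide": [8,0,42],"dr": [0,0,0],"jaw": 1},{"slide": [12,0,42],"dr": [0,0,0],"jaw": 1},{"slide": [16,0,42],"dr": [0,0,0],"jaw": 1},{"slide": [20,0,43],"dr": [0,0,0],"jaw": 1},{"slide": [24,0,44],"dr": [0,0,0],"jaw": 1},{"slide": [28,0,45],"dr": [0,0,0],"jaw": 1},{"slide": [32,0,48],"dr": [0,0,0],"jaw": 1},{"slide": [35,0,50],"dr": [0,0,0],"jaw": 1},{"slide": [38,0,53],"dr": [0,0,0],"jaw": 1},{"slide": [40,0,55],"dr": [0,0,0],"jaw": 1},{"slide": [42,0,57],"dr": [0,0,0],"jaw": 1},{"slide": [43,0,59],"dr": [0,0,0],"jaw": 1},{"slide": [44,0,61],"dr": [0,0,0],"jaw": 1},{"slide": [45,0,63],"dr": [0,0,0],"jaw": 1},{"slide": [45,0,63],"dr": [0,0,0],"jaw": 1},{"slide": [45,0,63],"dr": [0,0,0],"jaw": 1}]}}

```text
t: 14.95
tool_pos: [0.5795, -0.0832, 0.3527]
orientation: [-1.745, -2.612, 0.0]
force: [-1.0, -0.4, -0.1]
opening: 0.0002
gripper_force: 0.0
```

```bash
python3 -c "
from h import *
go(0,-85,105); s=read_state(); print(s['force'])"
```

```text
t 14.95 tip [  0.4 -85.7  46.7] slide [  0.6  -0.4 -58.3] dr [-0.0001  0.      0.0003] q [-0.23  0.12  1.59 -0.    1.43 -0.62]
[-1.01349373 -0.36394266 -0.13869493]
```

Lift and move to the +y side for a clear view.

>>> {"method": "servo_tool", "body": {"increments": [{"slide": [0,0,-20],"dr": [0,0,0],"jaw": 1},{"slide": [0,0,-40],"dr": [0,0,0],"jaw": 1},{"slide": [0,0,-58],"dr": [0,0,0],"jaw": 1},{"slide": [0,0,-58],"dr": [0,0,0],"jaw": 1},{"slide": [45,0,-58],"dr": [0,0,0],"jaw": 1},{"slide": [90,0,-58],"dr": [0,0,0],"jaw": 1},{"slide": [135,0,-58],"dr": [0,0,0],"jaw": 1},{"slide": [180,0,-58],"dr": [0,0,0],"jaw": 1},{"slide": [225,0,-58],"dr": [0,0,0],"jaw": 1},{"slide": [270,0,-58],"dr": [0,0,0],"jaw": 1},{"slide": [285,0,-58],"dr": [0,0,0],"jaw": 1},{"slide": [285,0,-58],"dr": [0,0,0],"jaw": 1},{"slide": [285,0,-58],"dr": [0,0,0],"jaw": 1}]}}

```text
t: 16.25
tool_pos: [0.4705, 0.1797, 0.4101]
orientation: [1.744, 2.613, -0.001]
force: [-0.3, -1.2, 1.1]
opening: 0.0006
gripper_force: 0.0
```

```bash
python3 -c "
from h import *
I,D=shot('top','t4'); posts('t4',I,D); J,E=shot('side','s4')
def bar(D):
  P=cloud('top',D);Z=P[...,2];m=(Z>.185)&(Z<.22)&(np.hypot(P[...,0]-.59,P[...,1]+.11)<.06); return m.sum(),np.argwhere(m).mean(0),P[m].mean(0).round(4)
print(bar(np.load('pics/top0.npz')['D']),bar(D))
a=np.load('pics/side0.npz')['I']
c=[cv2.resize(np.clip(x[255:330,330:395,::-1]*1.3,0,255).astype(np.uint8),None,fx=6,fy=6,interpolation=2) for x in(a,J)]
cv2.imwrite('pics/cmp.png',np.hstack(c))
go(0,200,105)"
```

```text
t4 38 r 42.1 ang 359.05
t4 41 r 41.9 ang 239.57
t4 39 r 41.7 ang 119.71
(np.int64(102), array([229.83333333, 407.54901961]), array([ 0.5901, -0.1098,  0.2049])) (np.int64(102), array([229.83333333, 407.54901961]), array([ 0.5901, -0.1098,  0.2052]))
t 16.35 tip [  0.3 198.1 104.3] slide [ 1.9 -0.4 -0.7] dr [-0.0005  0.0004 -0.001 ] q [ 0.26 -0.13  1.74 -0.    1.53 -0.13]
```

View pics/cmp.png

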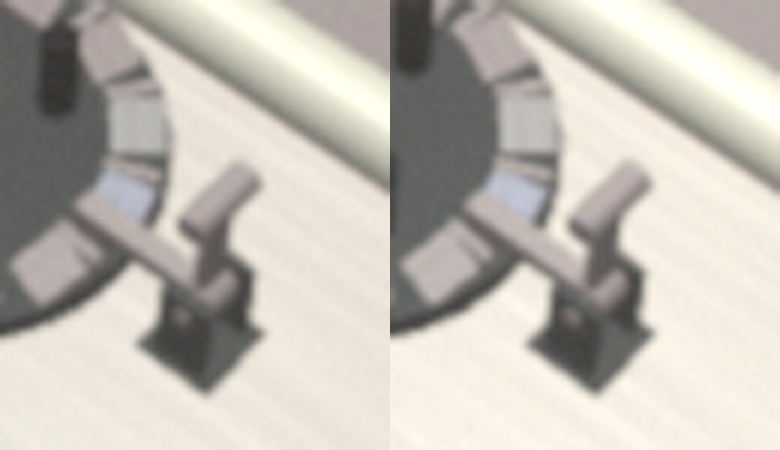

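In the side-by-side view the pawl looks the same as at the start: the bar's 102 pixels have the same centroid, and the wheel is held at about 0.514 rad.

```bash
python3 -c "
from plant import *
print(close_job())"
```

```text
the job is handed in; nothing more can be done
None
```

The job is done and handed in at about 16 s: the pawl was tipped up, the wheel went back one notch (camera reads about 0.514 rad), and the pawl is down in the next notch, its bar back at its starting position in the image. I kept clear of the cutter, shaker and bowl but did not re-measure them.

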